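# Feed a finished shoe heel through the swing flap of the parts chute

### The arm

A 7-joint arm with a two-finger parallel gripper is mounted at the origin on the work surface. World frame = base frame: x ahead of the robot, y to its left, z up, the work surface at z = 0. Lengths are in m, angles in rad, forces in N, time in s.
With the tool pointing down it reaches from about 0.4 to 0.85 m from the base axis. Payload 10.4 kg.
Tool frame: the origin (TCP) lies at the very end of the fingers, on their centre line; the grasp point (between the pads) lies 19 mm behind it; z points along the fingers, y is the direction in which the jaws open and shut (so a half turn about z gives the same grasp; the last joint's range is limited). The gripper opens to 87 mm and grips with 3 to 60 N. Pads are 19 mm wide; open, the fingers measure 117 mm over their backs; the gripper's body (75 mm by 190 mm) begins 51 mm behind the grasp point.
Start: joints at [1.259, 0.332, -0.065, 1.46, 0.022, 1.35, -0.088], TCP at [0.178, -0.599, 0.223] pointing down, gripper open.
Joint ranges: [-2.6, 2.6], [-0.5, 2.12], [-1.47, 1.34], [0.16, 2.42], [-1.27, 4.41], [0.06, 2.06], [-2.6, 2.6]. Speed limits (rad/s): [2.22, 2.22, 2.79, 2.79, 3.14, 3.14, 3.14].

### API

Orientations are given as a unit quaternion [x, y, z, w].
In Python, from bench import read_state, camera, close_job, recognise, masks_of gives the robot as it stands.
- The arm moves only by the tool play_rows, never from a script. Its argument "moves" is a list of rows, each a list of 3 entries, a list of its own where there are three numbers: the shift along the tool's x, y, z in cm, then the turn, a rotation vector about the tool's x, y, z in rad, then the finger opening in cm, from 0 to 8.7. In form: [[[dx, dy, dz], [ax, ay, az], jaw], ...]. A call has 1 to 8 rows; each row is the pose to reach, as a shift and turn from the pose commanded when the call began, along the tool's axes at that moment; what a row does not reach only later rows make up. A row lasts 1/8 s, in which the tool goes at most 62.5 mm and 10.7 degrees, less where a joint would pass 70% of its speed; a pose out of reach is approached as far as the arm can. A call with a gripper value outside its range is refused whole. The fingers move at their own pace and stop on an object; "grip_force" is the grip in N (left out, the last holds). Time passes only in rows, so rows that repeat a pose let the fingers close. It gives the time, the measured TCP pose, the force and the opening at its end, in the units of the state.
- read_state(): the state, without advancing time (a new reading comes with each control period).
- camera(name): name is "side" or "top" or "wrist"; returns a dict with "frame" (480x640x3 uint8, red, green, blue), "intrinsics" (3x3 intrinsics, pixels), "camera_from_world" (4x4, takes a point from world to camera coordinates). Camera axes: x right, y down, z forward; pixel columns grow to the right and rows downward; lengths in m; the calibration is good to about 2 mm. A picture is of the moment at which its call begins. There is no depth.
- close_job(): hands the job in, once; it reports no verdict.
Trained networks look in a picture, given as the dict that the camera call returned (one of the last four; its "shot" number tells which), for a name from the list of things; names that differ only in an ending like _2 or _b are one class to them, and where a whole thing is asked for, a point or a joint stands for the part that bears it (a point fixed in the world has none). Each returns a list of dicts, best first, with "conf" (0 to 1); they miss things now and then, are a little off and sometimes report something else, mostly with a low value. They report only what shows in the picture. A call takes as long as a camera call.
- recognise(picture, query): "at" ([column, row] in pixels, amid what is visible of it).
- masks_of(picture, query): "region" (480x640 bool, what is visible of it) and "at" ([column, row] in pixels, amid what is visible of it).
The state is a dict: "time": time; "joint_positions": joint angles; "joint_vel": joint speeds; "joint_torque": joint torques, N m; "ee_pos": TCP position; "eef_rot": TCP orientation; "ft_force": force on the tool from outside, world axes, zero at the start; "torque": the same for the moment, N m; "width": finger opening in m.
Only numpy, scipy, OpenCV 4.12 (cv2) and the standard library are available. Lean on these libraries where they do the work, as an engineer would, in place of code of your own. Each camera call takes 0.05 s, during which the arm holds its last target.

### The job

Push the coral shoe heel along the feed table with your fingertips, through the swing flap and far enough in that it drops down the slide into the receiving box, then draw your fingers back out so that the flap swings shut behind it. Slide the heel standing, without picking it up, squeezing it or knocking it over, push gently, and leave the beige heel, the dye bottle and the tin where they stand.

Things in the scene. Friction and masses are not known exactly. Their poses are not given: they have to be found in the camera images.
- chute: Fixed parts chute on the bench: steel feed table before a green box with clear cover. Origin: on the bench, centre line, below the front face of the box; x: feeding direction, into the box; z up. Table top 100 mm up, 200 mm wide, x=-210 to 0. Box 176 mm wide, 167 mm high, x=0 to 270, closed but for the doorway. Guides on the table, 22 mm high, narrow from 187 mm apart (x=-200) to 104 at x=0.
- doorway (a point): Centre of the doorway's sill, at the front face of the 4 mm front panel, level with the table top; axes as the chute's. Doorway 104 mm wide, 55 mm high under the lintel, whose top edge is the box's top, 67 mm above the sill. Fingers leaning forward 30 to 45 degrees from vertical can follow the heel in under the lintel.
- lip (a point): Inner edge of the level sill, 30 mm inside the front face, level with the table top; axes as the chute's. From here a slippery plastic slide falls at 50 degrees to the box's padded floor, 75 mm lower. The heel tips over the lip and slides down by itself once its flat side is 8 mm or more inside the front face.
- flap (a joint): Amber plastic swing flap behind the doorway, 112 mm wide, 48 mm long, yellow lower edge 6 mm above the sill, 22 g. It hangs from a rod 12 mm inside the front face, 55 mm above the sill. rad: 0 = shut, hanging; grows as it swings inwards and up, to 1.45; it cannot swing outwards. A light push opens it; it falls shut by its own weight within a second when nothing is under it.
- heel: Coral block heel of a shoe, loose, 75 to 155 g, standing on its black top-piece on the table, 40 mm high. Origin: centre of its underside; z up. Flat upright side 27 mm from the origin at -x, 54 mm wide, facing away from the flap (within 0.4 rad); round back at +x, towards the flap, 26 mm (foot) to 35 mm (top) from the origin; 53 (foot) to 58 mm (top) wide. Friction on the table about 0.6.
- heel_mid (a point): The middle of the coral heel, 20 mm above its underside and 2 mm to +x of its origin; axes as the heel's.
- mate: Bystander: beige heel of the same shape and size (40 mm high, about 62 x 58 mm), loose on the bench beside the chute. Origin: centre of its underside.
- dye: Bystander: dark green dye bottle, black cap, 48 mm diameter, 125 mm high, loose on the bench beside the chute. Origin: centre of its underside.
- tin: Bystander: round red polish tin with brass lid, 74 mm diameter, 27 mm high, loose on the bench beside the chute. Origin: centre of its underside.

How it is judged:
On the way, in this order (a step that is already met when the one before it is completed fails the run):
1. the heel, pushed along the feed table, has swung the flap open and stands in the doorway (value of joint flap above 0.5 rad and x of heel_mid in the frame of chute between -0.02 and 0.06 m and z of heel_mid in the frame of chute above 0.095 m).
2. the heel has gone down the slide into the receiving box (x of heel_mid in the frame of chute above 0.08 m and z of heel_mid in the frame of chute below 0.085 m), for 0.1 s.
At the end, for the whole second after the job is handed in: The coral heel lies at rest (under 0.02 m/s) inside the receiving box, its middle at least 80 mm behind the front face and less than 85 mm above the bench, and the flap hangs shut (under 0.06 rad) (all of step 2 and x of heel_mid in the frame of chute below 0.27 m and y of heel_mid in the frame of chute between -0.088 and 0.088 m and linear speed of heel below 0.02 m/s and value of joint flap below 0.06 rad); the robot touches nothing.
It fails at once if the heel is lifted or knocked over on the feed table (its underside centre rises more than 15 mm above the table) (z of heel in the frame of chute above 0.115 m).
It fails at once if the heel is squeezed or shoved hard (more than 25 N from the fingers) (contact force between the fingers and heel above 25 N).
It fails at once if the beige heel is moved more than 20 mm (distance of mate from where it was at the start of the episode above 0.02 m).
It fails at once if the dye bottle is moved more than 20 mm (distance of dye from where it was at the start of the episode above 0.02 m).
It fails at once if the tin is moved more than 20 mm (distance of tin from where it was at the start of the episode above 0.02 m).
It also fails if it takes over 35 s, if anything falls off the work surface, if the arm or the gripper's body presses on something with over 40 N, if the wrist force passes 120 N, or if a joint passes its speed limit or range.

## Working session

There is one attempt and no reset: what is moved stays moved. The work goes in short steps, Python scripts to look and compute and a tool call to move; the robot and the scene stay as the last step left them, time stands still between calls to the robot, and variables do not carry over. Pictures are saved under pics/ and viewed, and the job is handed in when it is done.

Besides the shell and the picture viewer there is one more tool, called after "Emit:" in YAML: its name, and indented under it one key for each argument. play_rows: Moves the arm, as the interface text tells. Its arguments: {"type":"object","properties":{"moves":{"type":"array","items":{"type":"array"}},"grip_force":{"type":"number"}},"required":["moves"]}

```bash
mkdir -p pics; ls; python3 - <<'E'
from bench import *
import cv2
s=read_state();print({k:(v if not hasattr(v,'round') else v) for k,v in s.items()})
for n in ["side","top","wrist"]:
    c=camera(n);cv2.imwrite(f"pics/{n}0.png",c["frame"][:,:,::-1]);print(n,c["intrinsics"],c["camera_from_world"])
    for q in ["heel","chute","flap","mate","dye","tin"]:
        r=recognise(c,q);print(q,[(x["at"],round(x["conf"],2)) for x in r[:2]])
E
```

```text
pics
{'time': 0.0, 'joint_positions': array([ 1.25943287,  0.33290944, -0.06473055,  1.46098446,  0.02161255,
        1.34989575, -0.08851193]), 'joint_vel': array([ 0.0001793 ,  0.00053125,  0.00048111, -0.00039001, -0.00165833,
       -0.00012025,  0.00187575]), 'joint_torque': array([-2.94616857e-04, -6.23245311e+01,  2.43561954e-02, -3.89894772e+01,
       -6.13665814e-02,  3.97596066e-02,  1.10576293e-04]), 'ee_pos': array([ 0.17786975, -0.59872951,  0.22170997]), 'eef_rot': array([ 9.89591779e-01,  1.43901171e-01, -1.43765252e-04, -7.36443432e-04]), 'ft_force': array([ 0.40296571, -0.87292774, -0.07565519]), 'torque': array([ 0.0386905 , -0.0118533 , -0.01181355]), 'width': 0.0867806204650935}
side [[573.11070137   0.         316.08816561]
 [  0.         573.11070137 242.78963008]
 [  0.           0.           1.        ]] [[ 0.97357751 -0.22779879  0.01595414 -0.58024745]
 [-0.1007143  -0.49103961 -0.86529575  0.17027879]
 [ 0.20494744  0.84082567 -0.50100772  0.7964079 ]
 [ 0.          0.          0.          1.        ]]
heel [([235.8, 263.3], 0.97), ([240.1, 235.5], 0.75)]

[... 483 characters left out ...]
 0.          1.        ]]
heel [([190.4, 305.1], 0.67), ([322.8, 335.4], 0.6)]
chute [([187.1, 308.1], 0.95)]
flap [([296.0, 231.9], 0.65)]
mate [([295.1, 235.6], 0.61)]
dye [([236.6, 212.3], 0.92)]
tin [([236.9, 214.3], 0.73), ([354.9, 240.6], 0.69)]
wrist [[345.63524278   0.         322.33235507]
 [  0.         345.63524278 239.24145178]
 [  0.           0.           1.        ]] [[ 2.84707944e-01 -9.58614305e-01 -2.51907798e-05 -6.25078212e-01]
 [-9.19590017e-01 -2.73125172e-01  2.82412538e-01 -3.31673945e-02]
 [-2.70731579e-01 -8.03819279e-02 -9.59293051e-01  3.90360775e-01]
 [ 0.00000000e+00  0.00000000e+00  0.00000000e+00  1.00000000e+00]]
heel []
chute []
flap []
mate []
dye []
tin []
```

View pics/side0.png

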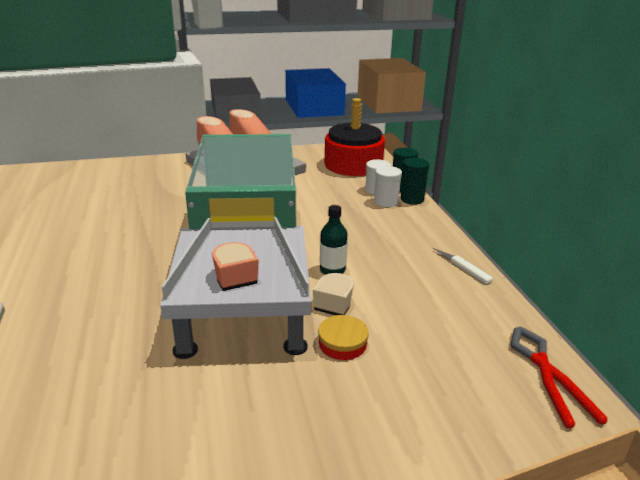

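View pics/top0.png

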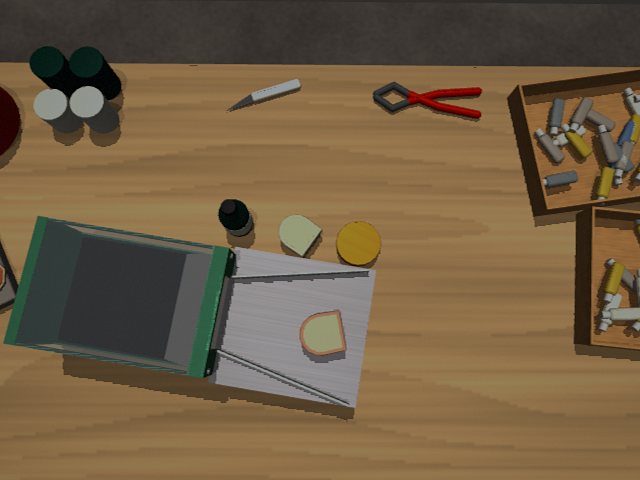

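```bash
python3 - <<'E'
import cv2
a=cv2.imread("pics/top0.png")[210:430,190:400];cv2.imwrite("pics/topz.png",cv2.resize(a,None,fx=2.7*1,fy=2.7,interpolation=cv2.INTER_CUBIC))
a=cv2.imread("pics/side0.png")[180:360,160:320];cv2.imwrite("pics/sidez.png",cv2.resize(a,None,fx=3.3,fy=3.3,interpolation=cv2.INTER_CUBIC))
E
```

```text
(no output)
```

View pics/topz.png

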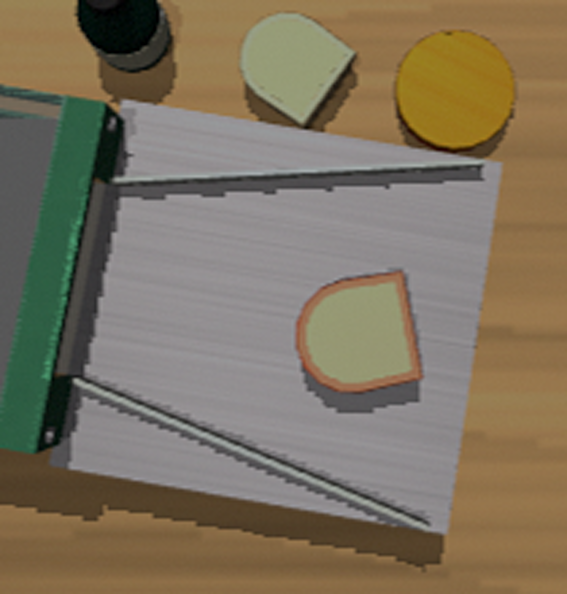

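View pics/sidez.png

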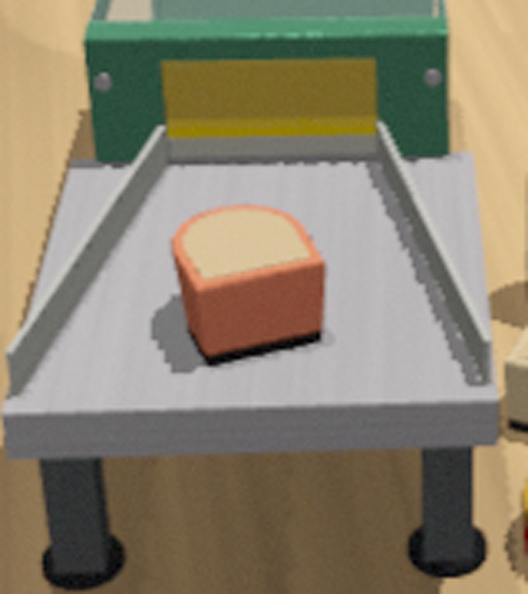

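```bash
cat > h.py <<'E'
import numpy as np
from scipy.optimize import least_squares
K={'side':np.array([[573.11070137,0,316.08816561],[0,573.11070137,242.78963008],[0,0,1]]),'top':np.array([[532.82431604,0,318.99869185],[0,532.82431604,234.62076764],[0,0,1]])}
T={'side':np.array([[0.97357751,-0.22779879,0.01595414,-0.58024745],[-0.1007143,-0.49103961,-0.86529575,0.17027879],[0.20494744,0.84082567,-0.50100772,0.7964079],[0,0,0,1]]),
'top':np.array([[0.0037568,-0.99996984,0.00679818,-0.02135865],[-0.98318583,-0.00493473,-0.18254116,0.62482359],[0.1825692,-0.0059981,-0.98317471,0.78885097],[0,0,0,1]])}
def proj(c,p):
    q=K[c]@(T[c][:3,:3]@p+T[c][:3,3]);return q[:2]/q[2]
def pt(p,q): # pose x,y,yaw
    c,s=np.cos(p[2]),np.sin(p[2]);return np.array([p[0]+c*q[0]-s*q[1],p[1]+s*q[0]+c*q[1],q[2]])
def fit(obs,x0):
    f=lambda p:np.concatenate([proj(c,pt(p,np.array(q)))-u for c,q,u in obs])
    r=least_squares(f,x0,loss='soft_l1');return r.x,f(r.x).reshape(-1,2)
E
cat > fit.py <<'E'
from h import *
o=[('top',(-.21,-.1,.1),(375.2,270)),('top',(-.21,.1,.1),(355.2,407)),('top',(0,-.1,.1),(235.2,247)),('top',(0,.1,.1),(210.4,382.2)),
('side',(-.21,.1,.1),(161.5,303.6)),('side',(-.21,-.1,.1),(310.6,302.7)),('side',(0,.088,.167),(186.7,192.1)),('side',(0,-.088,.167),(295.5,190.9))]
C,r=fit(o,[.5,.1,1.5]);print(C,r.round(1))
h=[('top',(-.027,-.027,.14),(338.9,310.4)),('top',(-.027,.027,.14),(346.3,349.3)),
('side',(-.027,.027,.1),(223.6,290)),('side',(-.027,-.027,.1),(257,282.4)),('side',(-.027,.027,.14),(217.6,267.3)),('side',(-.027,-.027,.14),(257.9,258.8))]
H,r=fit(h,[.4,0,1.5]);print(H,r.round(1))
c,s=np.cos(C[2]),np.sin(C[2]);d=H[:2]-C[:2]
print('heel in chute',c*d[0]+s*d[1],-s*d[0]+c*d[1],H[2]-C[2])
E
python3 fit.py
```

```text
[0.49912758 0.12065827 1.40926289] [[ 0.2 -0.1]
 [-0.2  0.9]
 [ 1.8 -0.2]
 [-0.3  0.6]
 [-0.   0.4]
 [ 1.  -2.7]
 [-0.8 -0.9]
 [ 1.1 -1.3]]
[ 0.46935388 -0.02480549  1.76135828] [[-0.1  0.9]
 [ 0.1  0.9]
 [-1.5  0.9]
 [ 2.2 -0. ]
 [ 2.5 -0.9]
 [ 0.3 -0.5]]
heel in chute -0.1483586418413381 0.005990890604152289 0.35209538705287735
```

```bash
cat > mv.py <<'E'
from h import *
import sys
from bench import read_state
from scipy.spatial.transform import Rotation as R
C=np.array([0.49912758,0.12065827,1.40926289])
def rot(th,yaw=C[2]):
    f=np.array([np.cos(yaw),np.sin(yaw),0]);u=np.array([0,0,1.])
    z=np.sin(th)*f-np.cos(th)*u; x=np.cos(th)*f+np.sin(th)*u; y=np.cross(z,x)
    return R.from_matrix(np.c_[x,y,z])
def rel(cx,cy,z,thdeg):
    s=read_state();R0=R.from_quat(s['eef_rot']);p=pt(C,np.array([cx,cy,z]))
    d=R0.inv().apply(p-s['ee_pos'])*100;rv=(R0.inv()*rot(np.radians(thdeg))).as_rotvec()
    print('target',p.round(4),'shift cm',d.round(2),'rv',rv.round(3))
def now():
    s=read_state();d=s['ee_pos']-np.array([C[0],C[1],0]);c,q=np.cos(C[2]),np.sin(C[2])
    Rm=R.from_quat(s['eef_rot']);e=rot(0).inv()*Rm
    print('t',s['time'],'chute tcp mm',(1e3*np.array([c*d[0]+q*d[1],-q*d[0]+c*d[1],d[2]])).round(1),'rot vs down deg',np.degrees(e.as_rotvec()).round(1),'F',s['ft_force'].round(2),'w',s['width'],'q',s['joint_positions'].round(2))
now()
if len(sys.argv)>1: rel(*map(float,sys.argv[1:]))
E
python3 mv.py -.28 .004 .22 0;python3 mv.py -.28 .004 .22 38
```

```text
t 1.05 chute tcp mm [-762.   201.2  222.6] rot vs down deg [-0.  -0.  64.2] F [-0.58 -0.43 -0.73] w 0.08691789914826326 q [ 1.26  0.33 -0.06  1.46  0.02  1.35 -0.09]
target [ 0.4501 -0.1551  0.22  ] shift cm [ 38.73 -34.82   0.26] rv [ 0.    0.   -1.12]
t 1.05 chute tcp mm [-762.   201.2  222.6] rot vs down deg [-0.  -0.  64.2] F [-0.58 -0.43 -0.73] w 0.08691789914826326 q [ 1.26  0.33 -0.06  1.46  0.02  1.35 -0.09]
target [ 0.4501 -0.1551  0.22  ] shift cm [ 38.73 -34.82   0.26] rv [ 0.371  0.591 -1.077]
```

Emit:
play_rows:
  moves:
    - [[5, -4.5, -2], [0, 0, -0.15], 1.5]
    - [[10, -9, -2], [0, 0, -0.3], 1.5]
    - [[14.5, -13, -2], [0, 0, -0.45], 1.5]
    - [[19.5, -17.5, -2], [0, 0, -0.6], 1.5]
    - [[24, -22, -2], [0, 0, -0.75], 1.5]
    - [[29, -26, -2], [0, 0, -0.9], 1.5]
    - [[34, -30.5, -2], [0, 0, -1.05], 1.5]
    - [[38.7, -34.8, -2], [0, 0, -1.12], 1.5]

```text
time: 2.05
ee_pos: [0.4387, -0.1734, 0.2429]
eef_rot: [0.761, 0.649, 0.0, 0.001]
ft_force: [0.8, -1.1, 0.4]
width: 0.0182
```

```bash
python3 mv.py -.28 .004 .22 38
```

```text
t 2.05 chute tcp mm [-300.    12.4  242.9] rot vs down deg [-0.1 -0.  -0.2] F [ 0.82 -1.07  0.36] w 0.018192563267262544 q [ 0.83  0.01 -0.54  1.79  0.01  1.34  0.12]
target [ 0.4501 -0.1551  0.22  ] shift cm [2.   0.84 2.29] rv [0.    0.664 0.003]
```

Emit:
play_rows:
  moves:
    - [[0, 0, 0], [0, 0.17, 0], 1.5]
    - [[0, 0, 0], [0, 0.34, 0], 1.5]
    - [[0, 0, 0], [0, 0.51, 0], 1.5]
    - [[0, 0, 0], [0, 0.66, 0], 1.5]
    - [[0, 0, 0], [0, 0.66, 0], 1.5]
    - [[0, 0, 0], [0, 0.66, 0], 1.5]

```text
time: 2.8
ee_pos: [0.4383, -0.1745, 0.2429]
eef_rot: [0.721, 0.614, 0.246, -0.209]
ft_force: [0.8, 0.6, -0.6]
width: 0.015
```

```bash
python3 mv.py -.225 .004 .113 38; python3 - <<'E'
from bench import *
import cv2
for n in ["side","top"]:
    c=camera(n);cv2.imwrite(f"pics/{n}1.png",c["frame"][:,:,::-1])
E
```

```text
t 2.8 chute tcp mm [-301.1   12.6  242.9] rot vs down deg [-0.  37.7 -0.1] F [ 0.76  0.63 -0.57] w 0.015048092643108744 q [ 1.03  0.25 -0.4   1.69 -0.48  1.54  0.56]
target [ 0.459  -0.1008  0.113 ] shift cm [-1.91  0.86 14.93] rv [-0.     0.006  0.001]
```

View pics/side1.png

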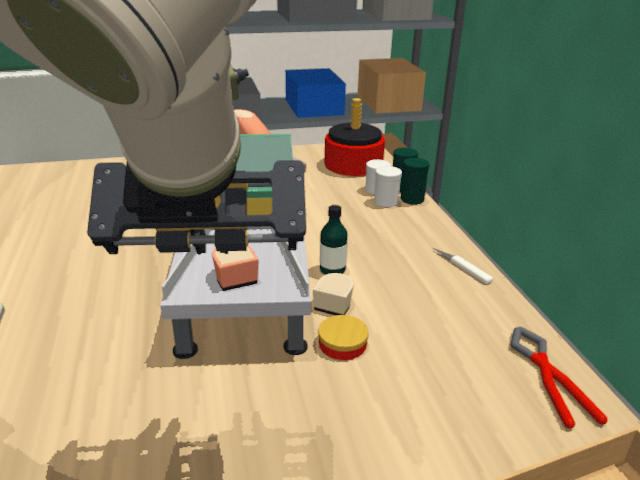

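Emit:
play_rows:
  moves:
    - [[-0.5, 0.2, 4], [0, 0, 0], 1.5]
    - [[-1, 0.4, 8], [0, 0, 0], 1.5]
    - [[-1.5, 0.7, 12], [0, 0, 0], 1.5]
    - [[-1.9, 0.9, 14.5], [0, 0, 0], 1.5]
    - [[-1.9, 0.9, 14.9], [0, 0, 0], 1.5]
    - [[-1.9, 0.9, 14.9], [0, 0, 0], 1.5]
    - [[-1.9, 0.9, 14.9], [0, 0, 0], 1.5]

```text
time: 3.78
ee_pos: [0.4596, -0.1021, 0.1142]
eef_rot: [0.721, 0.613, 0.247, -0.209]
ft_force: [-1.1, 0.3, -0.3]
width: 0.0149
```

```bash
python3 mv.py -.17 .004 .113 38; python3 - <<'E'
from bench import *
import cv2
for n in ["side","top"]:
    c=camera(n);f=c["frame"][:,:,::-1];cv2.imwrite(f"pics/{n}2.png",f)
E
```

```text
t 3.775 chute tcp mm [-226.2    3.2  114.2] rot vs down deg [-0.1 37.7  0. ] F [-1.07  0.31 -0.27] w 0.014924733029163204 q [ 0.95  0.34 -0.45  1.89 -0.5   1.23  0.58]
target [ 0.4678 -0.0465  0.113 ] shift cm [ 4.37 -0.09  3.54] rv [0.002 0.005 0.   ]
```

View pics/side2.png

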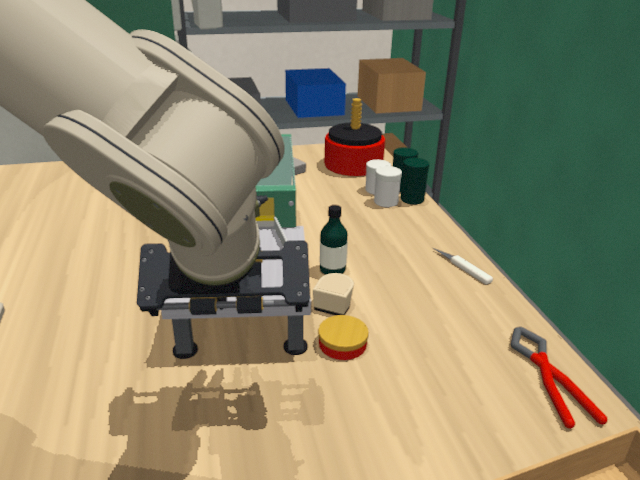

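View pics/top2.png

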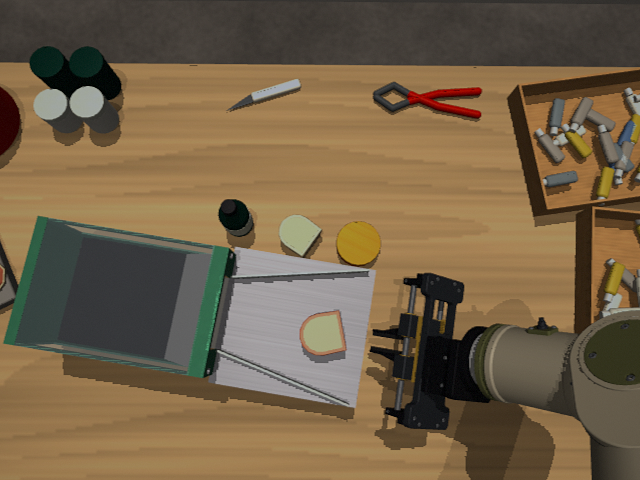

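Emit:
play_rows:
  moves:
    - [[0.79, 0, 0.61], [0, 0, 0], 2.4]
    - [[1.58, 0, 1.22], [0, 0, 0], 2.4]
    - [[2.2, 0, 1.7], [0, 0, 0], 2.4]
    - [[2.6, 0, 2.0], [0, 0, 0], 2.4]
    - [[3.0, 0, 2.32], [0, 0, 0], 2.4]
    - [[3.4, 0, 2.63], [0, 0, 0], 2.4]
    - [[3.8, 0, 2.94], [0, 0, 0], 2.4]
    - [[4.2, 0, 3.25], [0, 0, 0], 2.4]

```text
time: 4.88
ee_pos: [0.4677, -0.0486, 0.1132]
eef_rot: [0.721, 0.613, 0.247, -0.21]
ft_force: [-1.1, -0.2, 0.5]
width: 0.0242
```

```bash
python3 mv.py -.1 .004 .114 38; python3 - <<'E'
from bench import *
import cv2
for n in ["side","top"]:
    c=camera(n);f=c["frame"][:,:,::-1]
    f=f[210:430,190:450] if n=="top" else f
    cv2.imwrite(f"pics/{n}3.png",cv2.resize(f,None,fx=2.5,fy=2.5) if n=="top" else f)
E
```

```text
t 4.875 chute tcp mm [-172.1    3.8  113.2] rot vs down deg [-0.  37.8  0. ] F [-1.06 -0.22  0.53] w 0.02415310828547792 q [ 0.9   0.31 -0.5   1.94 -0.54  1.16  0.52]
target [0.4791 0.0226 0.114 ] shift cm [ 5.74 -0.02  4.36] rv [ 0.     0.003 -0.   ]
```

View pics/top3.png

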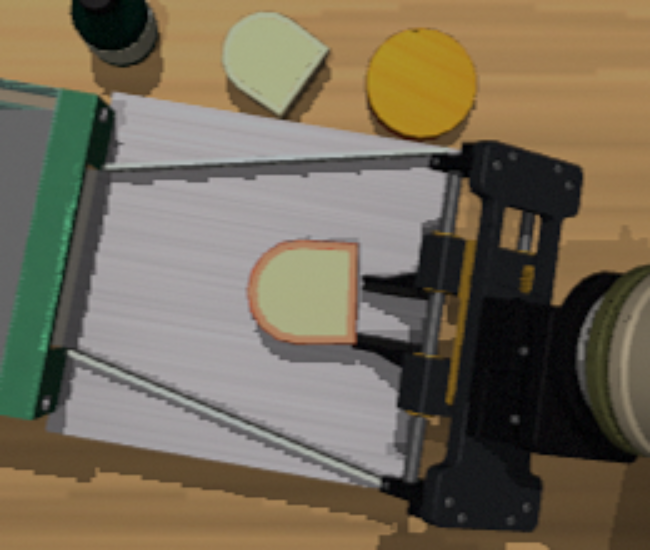

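Emit:
play_rows:
  moves:
    - [[0.55, 0, 0.42], [0, 0, 0], 2.4]
    - [[1.1, 0, 0.85], [0, 0, 0], 2.4]
    - [[1.65, 0, 1.27], [0, 0, 0], 2.4]
    - [[2.2, 0, 1.7], [0, 0, 0], 2.4]
    - [[2.75, 0, 2.1], [0, 0, 0], 2.4]
    - [[3.3, 0, 2.53], [0, 0, 0], 2.4]
    - [[3.85, 0, 2.95], [0, 0, 0], 2.4]
    - [[4.4, 0, 3.38], [0, 0, 0], 2.4]

```text
time: 5.98
ee_pos: [0.4767, 0.0064, 0.1135]
eef_rot: [0.721, 0.613, 0.247, -0.21]
ft_force: [0.5, 0.1, -0.4]
width: 0.0241
```

```bash
python3 mv.py -.05 .004 .114 38; python3 - <<'E'
from bench import *
import cv2
for n in ["side","top"]:
    c=camera(n);f=c["frame"][:,:,::-1]
    f=f[210:430,190:450] if n=="top" else f
    cv2.imwrite(f"pics/{n}4.png",cv2.resize(f,None,fx=2.5,fy=2.5) if n=="top" else f)
E
```

```text
t 5.975 chute tcp mm [-116.4    3.8  113.5] rot vs down deg [-0.  37.8  0. ] F [ 0.52  0.12 -0.4 ] w 0.024104682287378904 q [ 0.84  0.28 -0.54  1.99 -0.58  1.1   0.46]
target [0.4871 0.072  0.114 ] shift cm [ 5.27 -0.02  4.03] rv [ 0.     0.003 -0.   ]
```

View pics/top4.png

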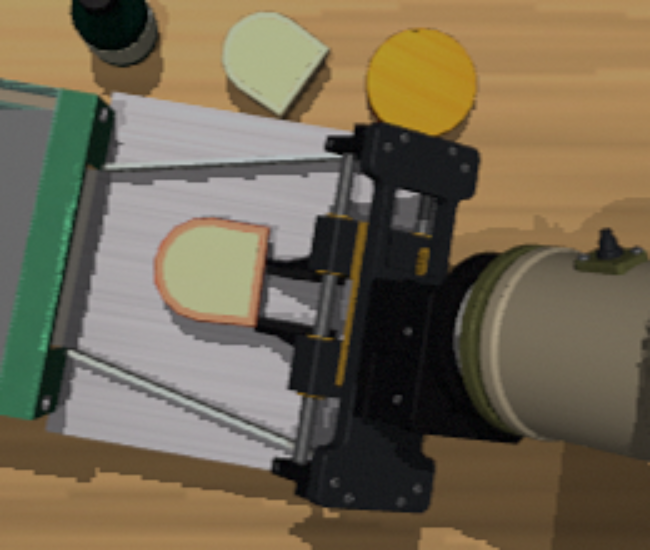

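Emit:
play_rows:
  moves:
    - [[-0.8, 0, -0.6], [0, 0, 0], 2.4]
    - [[-0.8, 0.6, -0.6], [0, 0, 0], 2.4]
    - [[-0.4, 0.6, -0.3], [0, 0, 0], 2.4]
    - [[0.1, 0.6, 0.08], [0, 0, 0], 2.4]
    - [[0.55, 0.6, 0.42], [0, 0, 0], 2.4]
    - [[1.1, 0.6, 0.85], [0, 0, 0], 2.4]
    - [[1.65, 0.6, 1.27], [0, 0, 0], 2.4]
    - [[2.2, 0.6, 1.7], [0, 0, 0], 2.4]

```text
time: 7.08
ee_pos: [0.487, 0.0329, 0.1136]
eef_rot: [0.721, 0.613, 0.247, -0.21]
ft_force: [-1.0, -0.3, -1.1]
width: 0.0236
```

Emit:
play_rows:
  moves:
    - [[0.5, 0, 0.38], [0, 0, 0], 2.4]
    - [[1.0, 0, 0.76], [0, 0, 0], 2.4]
    - [[1.5, 0, 1.15], [0, 0, 0], 2.4]
    - [[2.0, 0, 1.53], [0, 0, 0], 2.4]

```text
time: 7.58
ee_pos: [0.4911, 0.0576, 0.1138]
eef_rot: [0.721, 0.613, 0.247, -0.21]
ft_force: [-0.4, -0.6, -1.3]
width: 0.0239
```

```bash
python3 mv.py 0.008 -.002 .114 38; python3 - <<'E'
from bench import *
import cv2
for n in ["side","top"]:
    c=camera(n);f=c["frame"][:,:,::-1]
    f=f[210:430,190:450] if n=="top" else f
    cv2.imwrite(f"pics/{n}5.png",cv2.resize(f,None,fx=2.5,fy=2.5) if n=="top" else f)
E
```

```text
t 7.575 chute tcp mm [-63.5  -2.2 113.8] rot vs down deg [-0.  37.8  0. ] F [-0.43 -0.65 -1.27] w 0.0239154901557499 q [ 0.77  0.27 -0.59  2.   -0.61  1.03  0.38]
target [0.5024 0.1282 0.114 ] shift cm [ 5.66 -0.03  4.37] rv [ 0.     0.003 -0.   ]
```

View pics/top5.png

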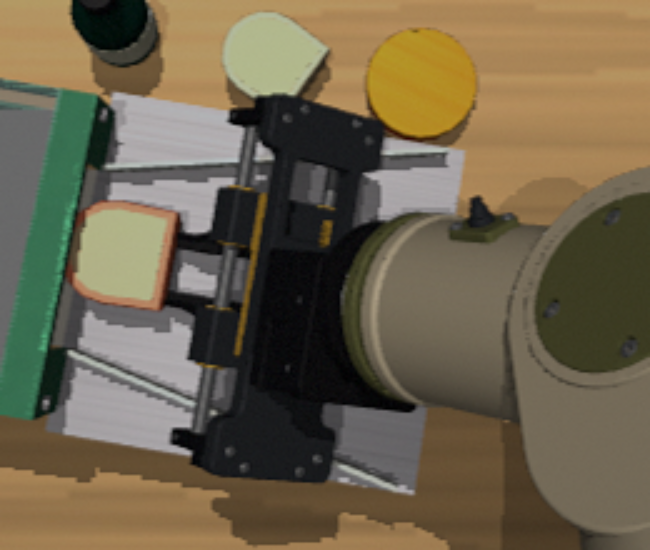

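View pics/side5.png

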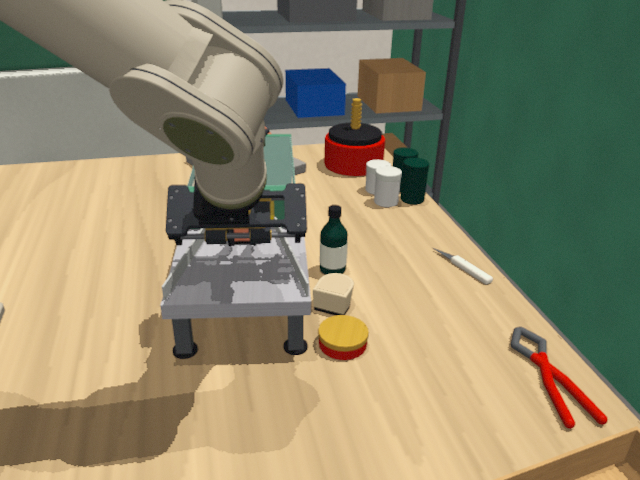

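Emit:
play_rows:
  moves:
    - [[0.5, 0, 0.38], [0, 0, 0], 2.4]
    - [[1.0, 0, 0.76], [0, 0, 0], 2.4]
    - [[1.5, 0, 1.15], [0, 0, 0], 2.4]
    - [[2.0, 0, 1.53], [0, 0, 0], 2.4]
    - [[2.5, 0, 1.92], [0, 0, 0], 2.4]
    - [[3.0, 0, 2.3], [0, 0, 0], 2.4]
    - [[3.5, 0, 2.69], [0, 0, 0], 2.4]

```text
time: 8.55
ee_pos: [0.4982, 0.1012, 0.114]
eef_rot: [0.721, 0.613, 0.247, -0.21]
ft_force: [0.0, -0.7, -0.4]
width: 0.0241
```

```bash
python3 mv.py 0.008 -.002 .114 38; python3 - <<'E'
from bench import *
import cv2
for n in ["side","top"]:
    c=camera(n);f=c["frame"][:,:,::-1]
    f=f[190:410,150:410] if n=="top" else f
    cv2.imwrite(f"pics/{n}6.png",cv2.resize(f,None,fx=2.5,fy=2.5) if n=="top" else f)
E
```

```text
t 8.55 chute tcp mm [-19.3  -2.3 114. ] rot vs down deg [-0.  37.8  0. ] F [ 0.01 -0.72 -0.35] w 0.024134950449680222 q [ 0.71  0.27 -0.62  2.01 -0.62  0.97  0.32]
target [0.5024 0.1282 0.114 ] shift cm [ 2.16 -0.03  1.67] rv [ 0.     0.003 -0.   ]
```

View pics/top6.png

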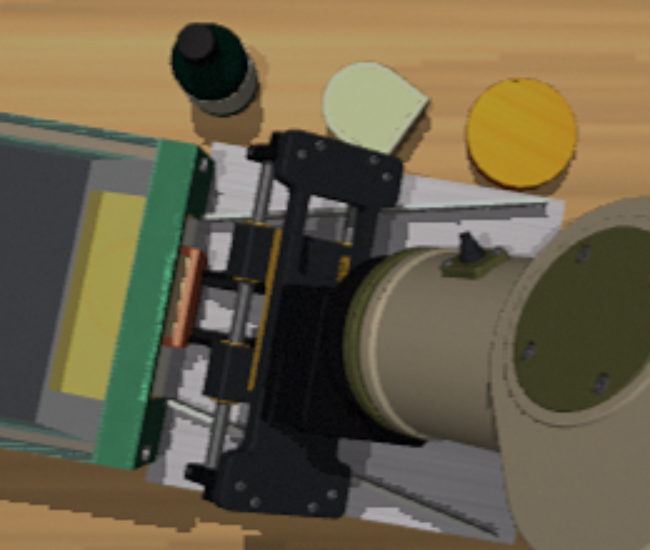

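Emit:
play_rows:
  moves:
    - [[0.4, 0, 0.31], [0, 0, 0], 2.4]
    - [[0.8, 0, 0.62], [0, 0, 0], 2.4]
    - [[1.2, 0, 0.92], [0, 0, 0], 2.4]
    - [[1.6, 0, 1.24], [0, 0, 0], 2.4]

```text
time: 9.15
ee_pos: [0.5015, 0.1212, 0.114]
eef_rot: [0.721, 0.613, 0.247, -0.21]
ft_force: [0.1, 0.3, 0.5]
width: 0.0243
```

```bash
python3 mv.py 0.008 -.002 .114 38; python3 - <<'E'
from bench import *
import cv2
for n in ["side","top"]:
    c=camera(n);f=c["frame"][:,:,::-1]
    f=f[190:410,150:410] if n=="top" else f
    cv2.imwrite(f"pics/{n}7.png",cv2.resize(f,None,fx=2.5,fy=2.5) if n=="top" else f)
E
```

```text
t 9.15 chute tcp mm [  0.9  -2.2 114. ] rot vs down deg [-0.  37.8  0. ] F [0.11 0.34 0.48] w 0.02433220664060208 q [ 0.68  0.27 -0.64  2.01 -0.63  0.95  0.29]
target [0.5024 0.1282 0.114 ] shift cm [ 0.56 -0.02  0.44] rv [ 0.     0.003 -0.   ]
```

View pics/top7.png

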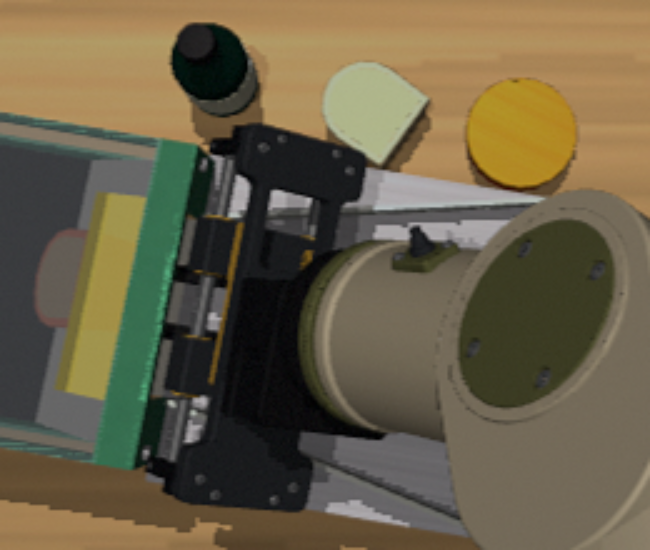

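Emit:
play_rows:
  moves:
    - [[0, 0, 0], [0, 0, 0], 2.4]
    - [[0, 0, 0], [0, 0, 0], 2.4]
    - [[0, 0, 0], [0, 0, 0], 2.4]

```text
time: 9.62
ee_pos: [0.5015, 0.1206, 0.114]
eef_rot: [0.721, 0.613, 0.247, -0.21]
ft_force: [-0.1, -0.8, 0.3]
width: 0.0244
```

```bash
python3 mv.py; python3 - <<'E'
from bench import *
import cv2
for n in ["top"]:
    c=camera(n);f=c["frame"][:,:,::-1]
    f=f[190:410,0:260]
    cv2.imwrite(f"pics/{n}8.png",cv2.resize(f,None,fx=2.5,fy=2.5) if n=="top" else f)
E
```

```text
t 9.625 chute tcp mm [  0.3  -2.3 114. ] rot vs down deg [-0.  37.8  0. ] F [-0.11 -0.82  0.35] w 0.02436524990784565 q [ 0.68  0.27 -0.64  2.01 -0.63  0.95  0.29]
```

View pics/top8.png

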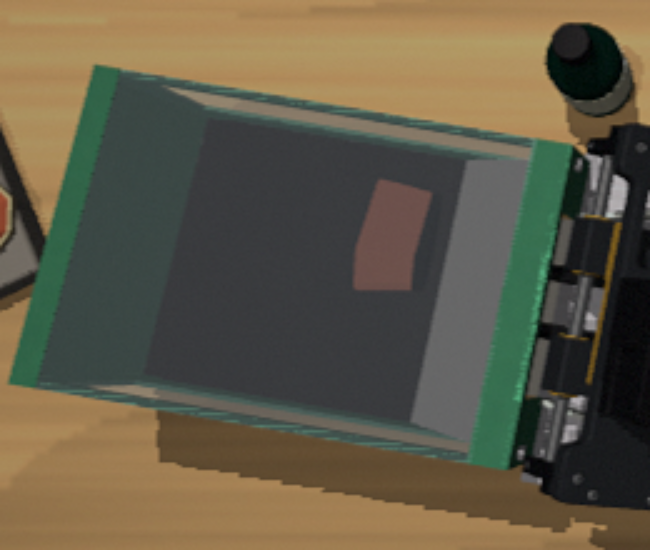

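Emit:
play_rows:
  moves:
    - [[-1.2, 0, -0.93], [0, 0, 0], 2.4]
    - [[-3.2, 0, -2.5], [0, 0, 0], 2.4]
    - [[-5.5, 0, -4.3], [0, 0, 0], 2.4]
    - [[-8, 0, -6.2], [0, 0, 0], 2.4]
    - [[-11, 0, -8.5], [0, 0, 0], 2.4]
    - [[-14, 0, -11], [0, 0, 0], 2.4]
    - [[-16, 0, -15], [0, 0, 0], 2.4]
    - [[-16, 0, -20], [0, 0, 0], 2.4]

```text
time: 10.68
ee_pos: [0.4592, -0.1284, 0.1735]
eef_rot: [0.722, 0.611, 0.247, -0.211]
ft_force: [0.8, -0.3, 0.9]
width: 0.0238
```

Emit:
play_rows:
  moves:
    - [[0, 0, -4], [0, 0, 0], 2.4]
    - [[0, 0, -8], [0, 0, 0], 2.4]
    - [[0, 0, -8], [0, 0, 0], 2.4]
    - [[0, 0, -8], [0, 0, 0], 2.4]
    - [[0, 0, -8], [0, 0, 0], 2.4]
    - [[0, 0, -8], [0, 0, 0], 2.4]

```text
time: 11.42
ee_pos: [0.4531, -0.1728, 0.2366]
eef_rot: [0.721, 0.613, 0.247, -0.21]
ft_force: [-0.1, -0.3, 0.2]
width: 0.0242
```

```bash
python3 mv.py; python3 - <<'E'
from bench import *
from h import *
import cv2
C=[0.49912758,0.12065827,1.40926289]
t=camera("top");s=camera("side")
cv2.imwrite("pics/top9.png",t["frame"][:,:,::-1]);cv2.imwrite("pics/side9.png",s["frame"][:,:,::-1])
for q in ["heel","mate","dye","tin"]:
    r=masks_of(t,q);print(q,[(x["at"],round(x["conf"],2),int(x["region"].sum())) for x in r[:2]])
for z in (.03,.06):
  for x in (.08,.11,.14): print(z,x,proj('top',pt(C,np.array([x,0,z]))).round(0))
print('shut flap lower edge side px',[proj('side',pt(C,np.array([.012,y,.107]))).round(0) for y in(-.05,.05)])
E
```

```text
t 11.425 chute tcp mm [-297.1   -1.7  236.6] rot vs down deg [ 0.1 37.9 -0. ] F [-0.11 -0.34  0.21] w 0.024209814248734914 q [ 1.01  0.28 -0.41  1.67 -0.48  1.53  0.54]
heel []
mate [([295.3, 232.3], 0.71, 1215)]
dye [([236.1, 216.1], 0.78, 1048)]
tin [([356.6, 241.5], 0.78, 1596)]
0.03 0.08 [182. 307.]
0.03 0.11 [164. 303.]
0.03 0.14 [145. 300.]
0.06 0.08 [177. 306.]
0.06 0.11 [158. 302.]
0.06 0.14 [139. 299.]
shut flap lower edge side px [array([274., 220.]), array([213., 221.])]
```

View pics/top9.png

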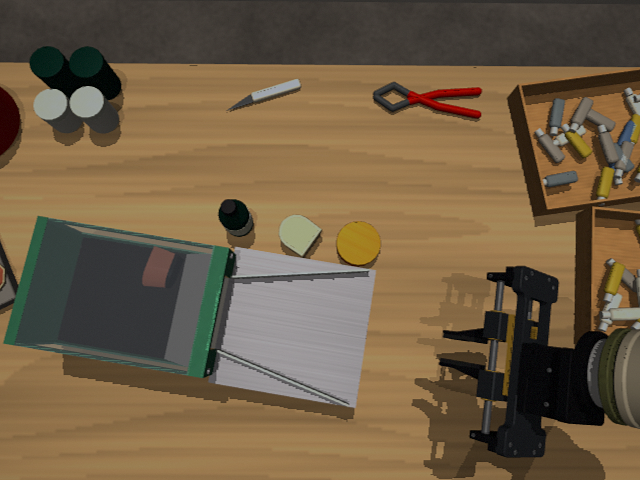

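View pics/side9.png

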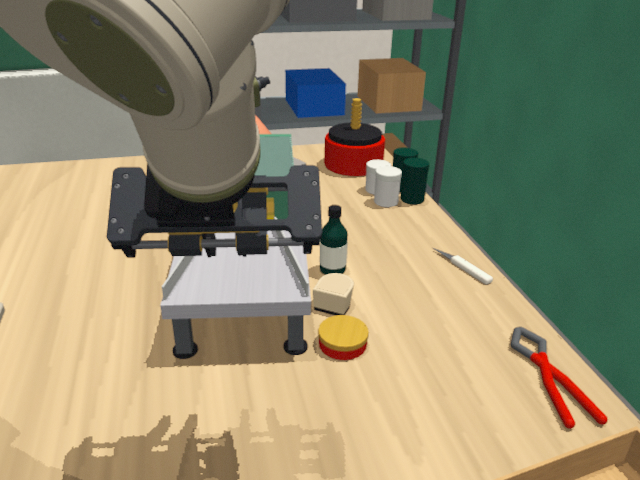

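Emit:
play_rows:
  moves:
    - [[-4, 0, -4], [0, 0, 0], 2.4]
    - [[-8, 0, -8], [0, 0, 0], 2.4]
    - [[-8, 0, -8], [0, 0, 0], 2.4]
    - [[-8, 0, -8], [0, 0, 0], 2.4]
    - [[-8, 0, -8], [0, 0, 0], 2.4]
    - [[-8, 0, -8], [0, 0, 0], 2.4]
    - [[-8, 0, -8], [0, 0, 0], 2.4]
    - [[-8, 0, -8], [0, 0, 0], 2.4]

```text
time: 12.72
ee_pos: [0.4353, -0.284, 0.2513]
eef_rot: [0.721, 0.613, 0.247, -0.21]
ft_force: [0.7, 0.5, -0.2]
width: 0.024
```

```bash
python3 mv.py; python3 - <<'E'
from bench import *
import cv2,numpy as np
t=camera("top");s=camera("side")
cv2.imwrite("pics/topA.png",cv2.resize(t["frame"][200:400,0:250,::-1],None,fx=3,fy=3));cv2.imwrite("pics/sideA.png",s["frame"][:,:,::-1])
a=cv2.imread("pics/top9.png")[:,:,::-1].astype(int);b=t["frame"].astype(int)
m=lambda f:[np.argwhere((f[:,:,0]-f[:,:,2]>25)&(f[:,:,0]-f[:,:,1]>25))]
for f in(a,b):
    p=m(f[240:330,90:200])[0];print(len(p),p.mean(0)+[240,90])
E
```

```text
t 12.725 chute tcp mm [-409.6   -2.1  251.3] rot vs down deg [-0.  37.8  0. ] F [ 0.68  0.5  -0.16] w 0.023996340382122637 q [ 1.08  0.41 -0.34  1.47 -0.41  1.66  0.62]
740 [264.82567568 158.61486486]
589 [263.86926995 158.88455008]
```

View pics/topA.png

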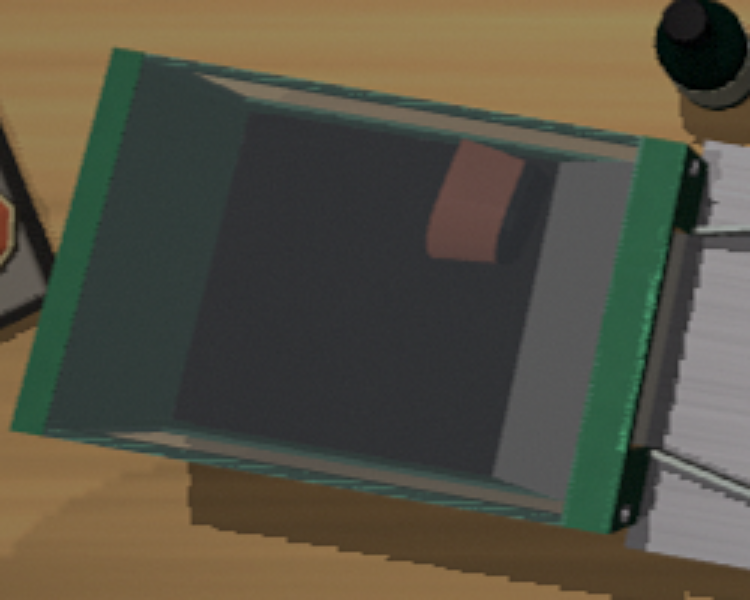

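View pics/sideA.png

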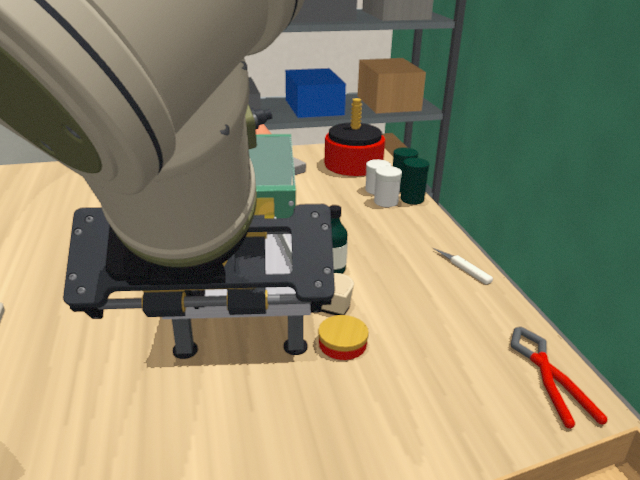

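Emit:
play_rows:
  moves:
    - [[0, -4, 0], [0, 0, 0], 2.4]
    - [[0, -8, 0], [0, 0, 0], 2.4]
    - [[0, -12, 0], [0, 0, 0], 2.4]
    - [[-1, -14, -1], [0, 0, 0], 2.4]
    - [[-5, -14, -4], [0, 0, 0], 2.4]
    - [[-9, -14, -7], [0, 0, 0], 2.4]
    - [[-9, -14, -7], [0, 0, 0], 2.4]
    - [[-9, -14, -7], [0, 0, 0], 2.4]

```text
time: 13.82
ee_pos: [0.279, -0.3737, 0.2513]
eef_rot: [0.721, 0.613, 0.247, -0.21]
ft_force: [0.5, 0.4, 0.8]
width: 0.0239
```

```bash
python3 mv.py; python3 - <<'E'
from bench import *
import cv2,numpy as np
t=camera("top");s=camera("side")
cv2.imwrite("pics/sideB.png",s["frame"][:,:,::-1])
for i in range(3):
    t=camera("top")
    cv2.imwrite("pics/topB.png",cv2.resize(t["frame"][200:400,0:250,::-1],None,fx=3,fy=3))
    f=t["frame"].astype(int)[240:330,90:200]
    p=np.argwhere((f[:,:,0]-f[:,:,2]>20)&(f[:,:,0]-f[:,:,1]>20));print(len(p),p.mean(0)+[240,90])
E
```

```text
t 13.825 chute tcp mm [-523.3  137.8  251.3] rot vs down deg [-0.  37.9 -0. ] F [0.5  0.41 0.81] w 0.02387111334991878 q [ 1.28  0.39 -0.23  1.48 -0.32  1.8   0.89]
847 [266.61511216 158.0377804 ]
847 [266.59031877 158.04604486]
846 [266.67966903 158.02836879]
```

View pics/sideB.png

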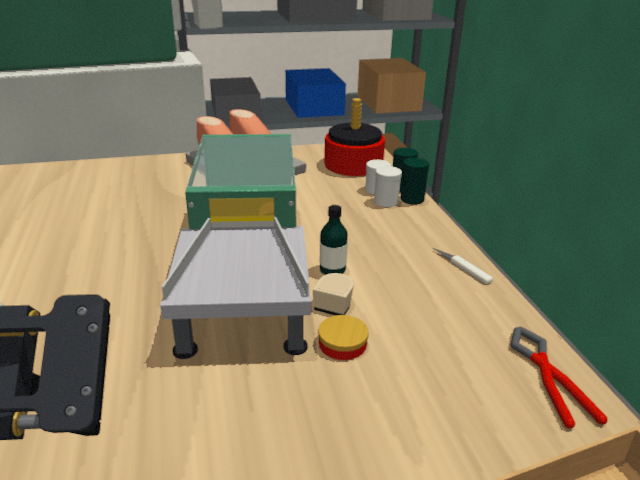

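View pics/topB.png

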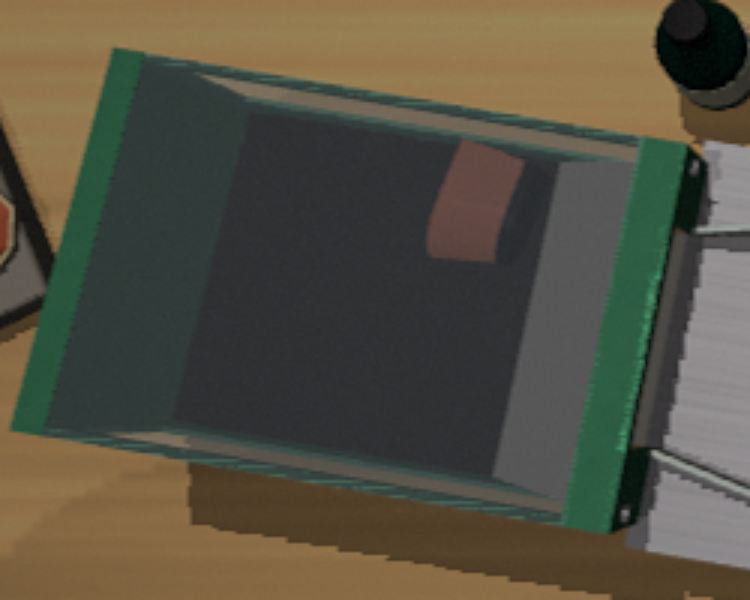

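The heel is at rest in the box at about (158, 267) in the top picture. The flap hangs shut at (242, 210) in the side picture, as at the start, and the bystanders look unmoved.

```bash
python3 -c "
from bench import *
print(close_job())"
```

```text
the job is handed in; nothing more can be done
None
```

I pushed the coral heel with slightly opened fingertips, leaning 38° forward. It turned square against the fingers, slid upright through the flap, tipped over the lip and went down the slide. I then drew the fingers out, moved the arm clear and handed the job in at about 14 s; no verdict came back.

**Heel:** It lies still in the box, with its blob centre in the top picture shifting less than 0.1 px over three shots. I place it roughly 120 mm behind the front face and 50 mm to the −y side. That is an estimate from one camera with an assumed height of about 50 mm. After landing it rolled a little to the side before coming to rest.

**Flap:** It was seen open while the heel passed. In the last side picture it hangs shut, looking the same as at the start.

**Bystanders:** The beige heel, dye bottle and tin look unmoved. The network positions shifted by 4 px or less, about its usual error.

**Forces:** Wrist force readings stayed within about 2 N at every check, which is close to noise. I had no direct reading of the finger force on the heel.

**Disagreement:** In the last top view where I queried it, the network did not find the heel under the clear cover. I confirmed its position by colour and by eye instead.

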